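Trace a cover seam with a spring probe and hold it on the test pad

ROBOT

A 6-joint arm with a two-finger parallel gripper is mounted at the origin on a cart in front of the work surface, level with it; the furniture and walls round the work are solid. World frame = base frame: x ahead of the robot, y to its left, z up, the work surface at z = 0. Lengths are in mm, angles in rad, forces in N, time in s.
With the tool pointing down it reaches from about 325 to 875 mm from the base axis. Payload 4.4 kg.
Tool frame: the origin (TCP) lies at the very end of the fingers, on their centre line; the grasp point (between the pads) lies behind it (arm.hold_point_z is the z of the grasp point in the tool frame, in mm); z points along the fingers, y is the line along which they close (so a half turn about z gives the same grasp; the last joint's range is limited). The gripper opens to 85 mm and grips with 20 to 120 N. Pads are 22 mm wide; open, the fingers measure 114 mm over their backs; the gripper's body (76 mm by 85 mm) begins 54 mm behind the grasp point. The pads swing forward as they close: fully open they stand 13 mm farther back than shut.
Start: joints at [1.107, 0.207, 1.542, -0, 1.393, -0.15], TCP at [176.951, 547.097, 208.482] pointing down, gripper open.
Joint ranges: [-2.73, 2.73], [-0.86, 2.22], [0.23, 2.46], [-1.11, 4.25], [0.08, 2.63], [-2.82, 2.82]. Speed limits (rad/s): [2.79, 2.79, 3.14, 3.14, 3.14, 3.14].

INTERFACE

Orientations are given as a 3x3 rotation matrix whose columns are the frame's x, y, z axes.
In Python, from workcell import arm, eyes, spotter gives the robot as it stands.
- The arm moves only by the tool drive_tool, never from a script. Its argument "plan" is text: rows parted by semicolons, each of 7 numbers parted by spaces: the shift along the tool's x, y, z in mm, then the turn, a rotation vector about the tool's x, y, z in degrees, then the closure, from 0 (fully open) to 1 (shut). In form: tx ty tz rx ry rz fingers; .... A call has exactly 5 rows; each row shifts and turns the commanded pose from where the row before left it, along the tool's axes as they then stand; what a row does not reach is not made up. A row lasts 1/8 s, in which the tool goes at most 62.5 mm and 10.7 degrees, less where a joint would pass 70% of its speed; a pose out of reach is approached as far as the arm can. A call is refused whole if a number of a shift passes 62.5 or a number of a turn 10.7, either way. A call with a gripper value outside its range is refused whole. The fingers move at their own pace and stop on an object; the grip force is fixed at half the most. Time passes only in rows, so rows that do not move let the fingers close, or fill a call up. It gives the time, the measured TCP pose, the force, the opening and the grip force at its end, in the units of the state.
- arm.read_state(): the state, without advancing time (a new reading comes with each control period).
- eyes.read_camera(name): name is "scene" or "side" or "wrist"; returns (picture, depth): 480x640x3 uint8, red, green, blue; 480x640 float32, mm along the optical axis (not along the pixel's ray), 0 where there is no reading.
- eyes.calibration(name): a dict with "fov_y" (degrees; the focal length in pixels is half the picture's height over the tangent of half this angle, whatever the lens; pixels are square), "cx", "cy" (the principal point, pixels), "extrinsics" (4x4, takes a point from camera to world coordinates); the wrist camera has in their place "T_tool_cam" (4x4, takes a point from camera to tool coordinates, whose origin is the TCP and whose axes are the flange's). Camera axes: x right, y up, looking along -z (the intrinsics and any distortion apply to the point x, -y, -z); pixel columns grow to the right and rows downward; lengths in mm; the calibration is good to about 2 mm. A picture is of the moment at which its call begins: read the wrist's pose just before it. calibration takes no time and is no camera call.
- arm.finish_job(): hands the job in; it is judged then, once.
Trained networks look in the newest picture that a camera, given by its name, has taken for a name from the list of things; names that differ only in an ending like _2 or _b are one class to them, and where a whole thing is asked for, a point or a joint stands for the part that bears it (a point fixed in the world has none). Each returns a list of dicts, best first, with "p" (0 to 1); they miss things now and then, are a little off and sometimes report something else, mostly with a low value. They report only what shows in the picture. A call takes as long as a camera call. They do not tell look-alikes from the thing itself.
- spotter.look_for(name, camera): "pixel" ([row, column] in pixels, amid what is visible of it).
- spotter.landmark_of(name, camera): "pixel" ([row, column] in pixels: a listed point, or the origin of a listed thing).
The state is a dict: "clock": time; "joint_positions": joint angles; "joint_vel": joint speeds; "effort": joint torques, N m; "position": TCP position; "eef_rot": TCP orientation; "wrist_force": force on the tool from outside, world axes, zero at the start; "wrist_torque": the same for the moment, N m; "gripper_width": opening from 0.0 (shut) to 1.0 (fully open); "gripper_force": force on a finger pad.
Only numpy, scipy, OpenCV 4.12 (cv2) and the standard library are available. Lean on these libraries where they do the work, as an engineer would, in place of code of your own. Each camera call takes 0.05 s, during which the arm holds its last target. There are 200 camera calls.

TASK

Check the conductive seam on the sloping cover of the blue detector housing with the yellow spring-tipped contact probe. Lift the probe out of its stand, touch its tip to the green dot and draw it slowly (no faster than about 5 cm a second) along the black seam to the red dot without lifting off, then set the tip on the middle of the copper pad and finish while holding it there: still gripped, square to the sloping cover, with the spring plunger pressed lightly, about half way in. Touch down slowly, never press hard, and leave the beaker, timer and white bottle where they stand.

Things in the scene. Friction and masses are not known exactly. Their poses are not given: they have to be found in the camera images.
- probe: Yellow probe, 110 mm long, 100 g, upright in the stand. Origin: resting end of its tip; z up its length, x and y square to the handle's flats. From the origin up: brass plunger (5 mm thick, round end) 0-14 mm, steel nose (16 mm thick) 14-48, black collar (27 mm across) 48-54, yellow square handle 24 x 24 mm 54-108 (grip it here across two flats), black cap to 110.
- plunger (a joint): Travel of the probe's spring plunger into the nose, m: 0 fully out, 0.012 fully in (hard stop). The spring pushes with 0.8 N when out and 3.2 N when fully in (2 N half way).
- probe_tip (a point): The very end of the plunger, the point that touches; it moves with the plunger along the probe's z.
- stand: Fixed black round stand, 56 mm across the foot, with an upright grey tube 60 mm high, 26 mm across at the top and 19 mm inside. Origin at the middle of its underside. The probe's nose hangs in the tube and its collar rests on the rim, the tip 12 mm above the bench; it lifts straight up by 48 mm to come free.
- housing: Fixed blue wedge-shaped housing, 104 mm deep (x) by 142 mm wide (y), about 42 mm high at the front (-x, towards the robot) and 68 mm at the back. Origin at the middle of its underside.
- cover: Flat rigid aluminium cover on the housing, 104 x 140 mm, sloping up 15 degrees away from the robot. Origin: middle of its upper face (plane z = 0 of this frame); z is the outward normal, leaning towards the robot, y along the seam from red to green dot, x up the slope. Seam, dots, pad and screw heads offer no step to the tip: the face is smooth.
- seam_green (a point): Centre of the green dot, 9 mm across, start of the stretch of seam to trace, on the cover's face at x = 16 mm, y = +40 mm of the cover. The seam is a straight black strip 5 mm wide along y at x = 16 mm.
- seam_red (a point): Centre of the red dot, 9 mm across, end of the stretch of seam, on the cover's face at x = 16 mm, y = -40 mm of the cover.
- pad (a point): Centre of the copper test pad, a disc 16 mm across in a black ring 22 mm across, on the cover's face at x = -24 mm, y = +20 mm of the cover.
- beaker: Loose clear beaker, 46 mm across, 60 mm high, in front of the housing; leave it alone. Origin at the middle of its underside.
- timer: Loose lab timer, 62 x 68 x 20 mm; leave it alone. Origin at the middle of its underside.
- bottle_white: Loose white bottle with a blue cap, 48 mm across, 98 mm high, behind the housing; leave it alone. Origin at the middle of its underside.
Mind the look-alikes: they are no part of the job. What is shaped like the probe but turquoise is not meant.

How it is judged:
By the outcome, as a careful person would: the job done as asked, in the order asked, and still so for the second after the job is handed in, while the arm keeps its last pose, push and grip.
It also fails if it takes over 45 s, if anything falls off the work surface, if the arm or the gripper's body presses on something with over 40 N, if the wrist force passes 120 N, or if a joint passes its speed limit or range.

## Working session

There is one attempt and no reset: what is moved stays moved. The work goes in short steps, Python scripts to look and compute and a tool call to move; the robot and the scene stay as the last step left them, time stands still between calls to the robot, and variables do not carry over. Pictures are saved under pics/ and viewed, at most 13 in all, crops included, and the job is handed in when it is done.

Besides the shell and the picture viewer there is one more tool, called after "Emit:" as name(argument=value, ...) on one line, values as JSON. drive_tool: Moves the arm, as the interface text tells. Its arguments: {"type":"object","properties":{"plan":{"type":"string"}},"required":["plan"]}

```bash
mkdir -p pics; ls
cat > h.py <<'E'
import numpy as np, cv2
from workcell import arm, eyes, spotter
def snap(n,f=None):
    s=arm.read_state(); p,d=eyes.read_camera(n)
    if f: cv2.imwrite('pics/'+f,p[:,:,::-1])
    return s,p,d
def Tcam(n,s=None):
    c=eyes.calibration(n)
    if n=='wrist':
        T=np.eye(4);T[:3,:3]=s['eef_rot'];T[:3,3]=s['position'];return T@np.array(c['T_tool_cam'])
    return np.array(c['extrinsics'])
def ray(n,row,col,s=None):
    c=eyes.calibration(n);f=240/np.tan(np.radians(c['fov_y'])/2)
    v=np.array([(col-c['cx'])/f,-(row-c['cy'])/f,-1]);T=Tcam(n,s)
    return T[:3,3],T[:3,:3]@v
def pt(n,row,col,depth,s=None):
    o,v=ray(n,row,col,s);return o+v*depth
def onz(n,row,col,z,s=None):
    o,v=ray(n,row,col,s);return o+v*(z-o[2])/v[2]
E
python3 - <<'E'
from h import *
for n in('scene','side'):
    s,p,d=snap(n,n+'0.png'); print(n,{k:v for k,v in eyes.calibration(n).items()})
    for t in('probe','stand','cover','seam_green','seam_red','pad'):
        for r in spotter.landmark_of(t,n)[:3]:
            a,b=r['pixel'];dd=d[int(np.clip(a,0,479)),int(np.clip(b,0,639))]
            print(t,np.round([r['p'],a,b],2),pt(n,a,b,dd).round(1))
print({k:v for k,v in eyes.calibration('wrist').items()},arm.hold_point_z); print(arm.read_state())
E
```

```text
pics
scene {'fov_y': 56.0017113847151, 'cx': 325.96685479099705, 'cy': 243.06293015900113, 'extrinsics': array([[-7.82686952e-01,  4.42125857e-01, -4.38093439e-01,
         1.31784354e+02],
       [-6.22205129e-01, -5.74086253e-01,  5.32245950e-01,
         1.64692506e+02],
       [-1.61837243e-02,  6.89165946e-01,  7.24422795e-01,
         6.83994963e+02],
       [ 0.00000000e+00,  0.00000000e+00,  0.00000000e+00,
         1.00000000e+00]])}
probe [  0.76 326.6  387.8 ] [ 331.6 -245.4   -1.2]
probe [  0.74 312.4  338.1 ] [ 405.  -195.9   33.8]
probe [  0.72 368.7  332.6 ] [ 3.583e+02 -1.201e+02  1.000e-01]
stand [  0.98 318.5  333.1 ] [ 410.6 -188.9   18.3]
cover [  0.85 205.8  364.5 ] [ 515.3 -430.5   54.8]
seam_green [  0.82 207.   342.7 ] [ 544.7 -393.9   61.5]
seam_red [  0.86 191.5  372.6 ] [ 525.9 -475.3   58.3]
pad [  0.63 218.   360.8 ] [ 501.2 -397.5   52.7]
side {'fov_y': 56.03656397385828, 'cx': 322.0974832210518, 'cy': 239.1441393370189, 'extrinsics': array([[ 9.90865397e-01,  5.32643646e-02, -1.23889759e-01,
         3.97661455e+02],
       [-1.34792200e-01,  4.19132843
[... 1275 characters left out ...]
+00, -1.50505048e-01]), 'joint_vel': array([-0.0002752 ,  0.0009058 , -0.00091304,  0.00118935, -0.00124415,
       -0.00201426]), 'effort': array([-3.68183910e-04, -3.82908690e+01, -2.91904002e+01, -6.99864631e-05,
        6.63373285e-04,  3.25953306e-05]), 'position': array([176.97914179, 547.11607654, 208.52985482]), 'eef_rot': array([[-9.51475183e-01,  3.07725482e-01,  6.55272174e-05],
       [ 3.07725486e-01,  9.51475181e-01,  7.50218474e-05],
       [-3.92613869e-05,  9.15458208e-05, -9.99999995e-01]]), 'wrist_force': array([ 0.12404903, -0.8205622 ,  0.27796173]), 'wrist_torque': array([-0.03588478, -0.00349452, -0.04877008]), 'gripper_force': 0.0, 'gripper_width': 0.9959269761335799}
```

View pics/scene0.png

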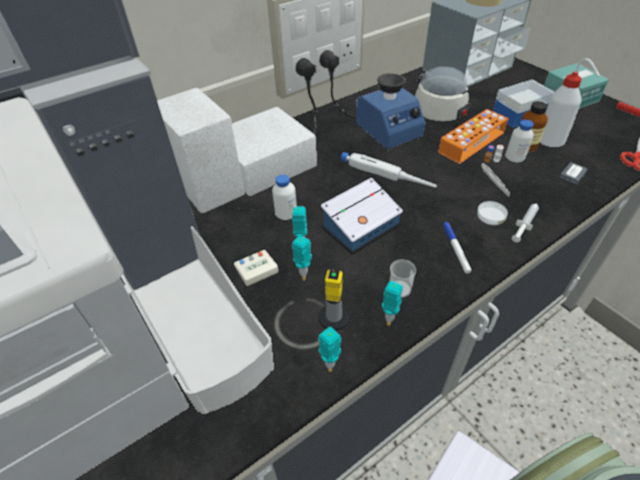

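View pics/side0.png

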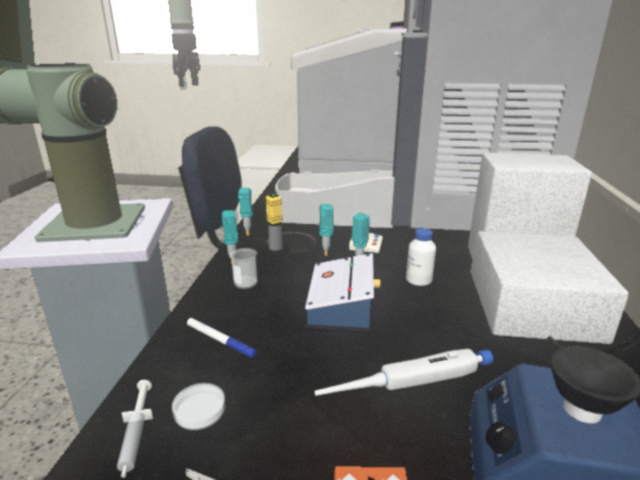

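The scene view shows the yellow probe at about (285,333), four turquoise look-alikes, and the housing at about (212,362). I'll measure the probe, obstacles and cover from colour and depth.

```bash
cat >> h.py <<'E'
def cloud(n,s,d):
    c=eyes.calibration(n);f=240/np.tan(np.radians(c['fov_y'])/2)
    r,q=np.mgrid[:480,:640];v=np.stack([(q-c['cx'])/f,-(r-c['cy'])/f,-np.ones_like(q,float)],-1)*d[...,None]
    T=Tcam(n,s);return v@T[:3,:3].T+T[:3,3]
def hsv(p): return cv2.cvtColor(p,cv2.COLOR_RGB2HSV)
def blobs(m,amin):
    k,l,st,ce=cv2.connectedComponentsWithStats(m.astype(np.uint8));return [l==i for i in range(1,k) if st[i,4]>=amin]
E
python3 - <<'E'
from h import *
for n in('scene','side'):
    s,p,d=snap(n);X=cloud(n,s,d);H=hsv(p)
    for nm,lo,hi in(('yel',22,32),('turq',85,95)):
        for b in blobs((H[...,0]>=lo)&(H[...,0]<=hi)&(H[...,1]>150)&(H[...,2]>90)&(d>0),40):
            P=X[b];r,q=np.nonzero(b);print(n,nm,len(P),[int(r.mean()),int(q.mean())],np.median(P,0).round(),np.percentile(P,5,0).round(),np.percentile(P,95,0).round())
    for t in('bottle_white','beaker','timer','housing'):
        spotter.look_for(t,n)
        for r in spotter.look_for(t,n)[:1]:
            a,b=map(int,r['pixel']);print(n,t,r['p'],X[a,b].round())
    # cover plane
    m=(X[...,0]>440)&(X[...,0]<600)&(X[...,1]<-350)&(X[...,1]>-510)&(X[...,2]>38)&(X[...,2]<80)&(H[...,1]<60)&(H[...,2]>150)
    P=X[m];c=P.mean(0);u,sv,vt=np.linalg.svd(P-c,full_matrices=0);print('plane',len(P),c.round(1),vt[2].round(3),(sv[2]/len(P)**.5).round(2))
    mm=cv2.minAreaRect(P[:,:2].astype(np.float32));print(mm)
E
```

```text
scene yel 418 [286, 333] [ 413. -191.  100.] [ 404. -259.    1.] [ 446. -185.  122.]
scene turq 892 [238, 300] [ 527. -244.   86.] [ 507. -320.    0.] [ 584. -222.  110.]
scene turq 511 [298, 391] [ 330. -238.   90.] [ 321. -258.   52.] [ 343. -235.  110.]
scene turq 626 [344, 329] [ 355. -108.   91.] [ 348. -166.    2.] [ 382. -101.  111.]
scene bottle_white 0.79 [ 656. -341.   75.]
scene beaker 0.96 [ 363. -345.   30.]
scene timer 0.61 [ 607. -187.   16.]
scene housing 0.96 [ 506. -398.   52.]
plane 2492 [ 515.5 -419.8   54.1] [-0.254  0.058  0.965] 1.34
((517.3195190429688, -422.1029968261719), (141.95912170410156, 103.15029907226562), 76.02769470214844)
side beaker 0.22 [ 513. -424.   54.]
side timer 0.56 [ 615. -226.   12.]
side housing 0.89 [ 507. -478.   56.]
plane 2627 [ 513.1 -436.3   54.2] [-0.253  0.055  0.966] 0.87
((514.674072265625, -427.07135009765625), (141.19081115722656, 99.7492904663086), 76.90580749511719)
```

Run:
```python
from h import *
Z=np.full((16,14),-1.)
for n in('scene','side'):
    s,p,d=snap(n);X=cloud(n,s,d)[d>0]
    i=((X[:,0]+100)//60).astype(int);j=((X[:,1]+300)//70).astype(int)
    ok=(i>=0)&(i<16)&(j>=0)&(j<14)
    np.maximum.at(Z,(i[ok],j[ok]),X[ok,2])
print('cols y',list(range(-300,680,70)))
for i in range(16):print(-100+60*i,Z[i].round().astype(int))
```

```text
cols y [-300, -230, -160, -90, -20, 50, 120, 190, 260, 330, 400, 470, 540, 610]
-100 [ -1  -1  12 349 349  10 473  -1  -1  -1  -1  -1  -1  -1]
-40 [ -1   0  13 349 349 349  -1  -1  -1  -1  -1  -1  -1  -1]
20 [ -1   1  13 353 351  13   0  -1  -1  -1  -1  -1  -1  -1]
80 [ -1   0  13 334 334  13   1  -1  -1  -1  11  -1 376  -1]
140 [ -1  -1   4   4   0   0   0  -1  -1  39 302 494 440  89]
200 [ -1  -1  -1  -1  -1  -1  -1  -1  -1   6  67 495 496 337]
260 [105   3   3  -1  -1  -1  -1  -1  -1  -1  -1  -1  -1  68]
320 [113   4 113   4   4   5  -1  -1  -1  -1  -1  -1  -1  -1]
380 [  6 125   3  89  88   4   4   0   0  -1  -1  -1  -1  -1]
440 [  4   9   4  88  88 374 370   3   0   0   0  -1  -1  -1]
500 [113 113 101  95 388 391 386 300 149   0   0   0   0   0]
560 [113  22 118  47 409 408 386  -1  -1  -1  -1  -1  -1  -1]
620 [ 14  20 414  46 421 421 413  -1  -1  -1  -1  -1  -1  -1]
680 [  4   4 503 515 505 420 147  -1  -1  -1  -1  -1  -1  -1]
740 [  4 466 466 516 493 478 483 486  -1  -1  -1  -1 415 415]
800 [208 466 320  -1  -1  -1  -1  -1 482 495  -1  -1  -1  -1]
```

Emit:
drive_tool(plan="-30 -42 0 0 0 0 0;-30 -42 0 0 0 0 0;-30 -42 0 0 0 0 0;-30 -42 0 0 0 0 0;-30 -42 0 0 0 0 0")

```text
clock: 2.33
position: [255.4, 299.7, 208.7]
eef_rot: [[-0.952, 0.307, 0.001], [0.307, 0.952, 0.0], [-0.001, 0.001, -1.0]]
wrist_force: [0.8, -0.1, 0.1]
gripper_width: 0.998
gripper_force: 0.0
```

Emit:
drive_tool(plan="-30 -42 0 0 0 0 0;-30 -42 0 0 0 0 0;-30 -42 0 0 0 0 0;-30 -42 0 0 0 0 0;-30 -42 0 0 0 0 0")

```text
clock: 2.95
position: [333.6, 53.5, 209.0]
eef_rot: [[-0.951, 0.308, 0.002], [0.308, 0.951, -0.0], [-0.002, 0.001, -1.0]]
wrist_force: [1.9, 0.2, 0.2]
gripper_width: 1.002
gripper_force: 0.0
```

Emit:
drive_tool(plan="-30 -42 0 0 0 0 0;-30 -42 0 0 0 0 0;-30 -42 0 0 0 0 0;-30 -42 0 0 0 0 0;-30 -42 0 0 0 0 0")

```text
clock: 3.58
position: [411.6, -192.7, 208.7]
eef_rot: [[-0.951, 0.308, 0.001], [0.308, 0.951, -0.0], [-0.001, 0.0, -1.0]]
wrist_force: [0.6, 0.0, 0.7]
gripper_width: 1.003
gripper_force: 0.0
```

Run:
```python
from h import *
s,p,d=snap('wrist','w1.png');print(s['clock'],s['position'],s['eef_rot'].round(3),s['joint_positions'].round(2))
X=cloud('wrist',s,d);H=hsv(p)
for nm,lo,hi in(('yel',22,32),('turq',85,95)):
    for b in blobs((H[...,0]>=lo)&(H[...,0]<=hi)&(H[...,1]>150)&(H[...,2]>60)&(d>0),80):
        P=X[b];r,q=np.nonzero(b);print(nm,len(P),[int(r.mean()),int(q.mean())],np.median(P,0).round(1),np.percentile(P,3,0).round(),np.percentile(P,97,0).round())
```

```text
3.575 [ 411.6293036  -192.70211569  208.74085143] [[-0.951  0.308  0.001]
 [ 0.308  0.951 -0.   ]
 [-0.001  0.    -1.   ]] [-0.63 -0.06  1.82  0.    1.37 -1.89]
yel 826 [233, 312] [ 410.6 -198.6  114.2] [ 403. -217.    1.] [ 462. -188.  122.]
turq 1243 [137, 387] [ 358.1 -120.7  107.7] [ 347. -130.   53.] [ 371. -106.  111.]
turq 1359 [156, 226] [ 332.3 -244.4  107.2] [ 321. -262.   53.] [ 345. -237.  111.]
turq 1340 [330, 311] [ 507.9 -234.3   96.8] [ 505. -248.   53.] [ 527. -224.  111.]
turq 1143 [382, 277] [ 565.1 -289.1   85.2] [ 558. -308.   52.] [ 575. -279.  109.]
```

View pics/w1.png

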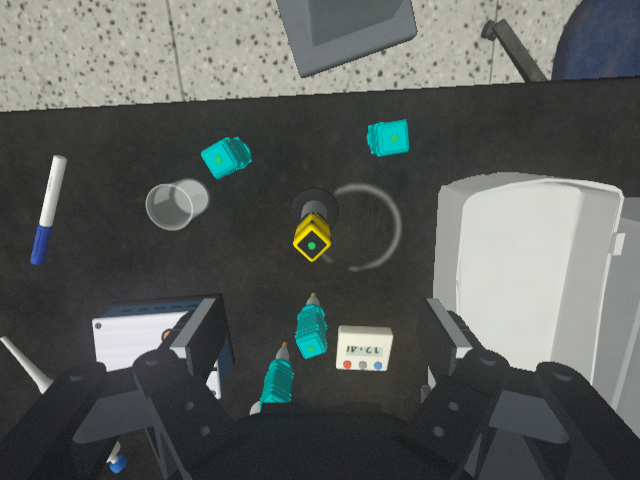

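The wrist view shows the probe top at about (245,312), turned roughly 45° to the fingers. Next I'll fit the top's square.

Run:
```python
from h import *
s,p,d=snap('wrist');X=cloud('wrist',s,d);H=hsv(p)
m=(X[...,2]>95)&(X[...,2]<130)&(np.hypot(X[...,0]-411,X[...,1]+198)<30);m=m&(X[...,2]>117)
P=X[m];print(len(P),P.mean(0),P[:,2].min(),P[:,2].max());print(cv2.minAreaRect(P[:,:2].astype(np.float32)))
# pixel based: green mark & top-contour rays at z=122
r,q=np.nonzero(m);Q=np.array([onz('wrist',a,b,122,s)for a,b in zip(r,q)]);print(cv2.minAreaRect(Q[:,:2].astype(np.float32)))
g=(H[...,0]>50)&(H[...,0]<75)&(H[...,1]>120);g[:220]=0;g[270:]=0;g[:,:290]=0;g[:,335:]=0
r,q=np.nonzero(g);print('mark',r.mean(),q.mean(),onz('wrist',r.mean(),q.mean(),122,s))
```

```text
808 [ 416.49700522 -201.91865647  120.99501218] 117.05080917806299 124.38215779787117
((417.55560302734375, -202.32717895507812), (24.034685134887695, 24.114439010620117), 28.226350784301758)
((416.3197021484375, -201.79612731933594), (23.332611083984375, 23.787933349609375), 27.700471878051758)
mark 240.5 318.36 [ 418.40584557 -202.58670154  122.        ]
```

Emit:
drive_tool(plan="-8 -7 0 0 0 8.8 0;0 0 5 0 0 8.8 0;0 0 5 0 0 8.8 0.2;0 0 5 0 0 8.8 0.2;0 0 5 0 0 8.8 0.2")

```text
clock: 4.3
position: [416.5, -198.9, 188.4]
eef_rot: [[-0.467, 0.884, -0.0], [0.884, 0.467, 0.0], [0.0, 0.0, -1.0]]
wrist_force: [0.3, -0.5, 0.7]
gripper_width: 0.797
gripper_force: 0.0
```

Run:
```python
from h import *
s,p,d=snap('wrist');s,p,d=snap('wrist','w2.png');X=cloud('wrist',s,d)
R=s['eef_rot'];print(s['clock'],s['position'],R.round(3),s['joint_positions'].round(2))
m=(np.hypot(X[...,0]-417,X[...,1]+202)<30)&(X[...,2]>117)&(X[...,2]<130)
r,q=np.nonzero(m);Q=np.array([onz('wrist',a,b,122,s)for a,b in zip(r,q)]);mm=cv2.minAreaRect(Q[:,:2].astype(np.float32));print(mm)
dw=np.array([*mm[0],122])-s['position'];print('tool',R.T@dw,'tool y yaw',np.degrees(np.arctan2(R[1,1],R[0,1])))
m=(np.hypot(X[...,0]-417,X[...,1]+202)<45)&(X[...,2]>56)&(X[...,2]<64);print('rim',m.sum(),X[m].mean(0))
```

```text
4.35 [ 416.0427301  -198.64511292  187.63592989] [[-0.464  0.886 -0.001]
 [ 0.886  0.464  0.001]
 [ 0.002 -0.001 -1.   ]] [-0.63 -0.02  1.83  0.    1.33 -1.12]
((417.2647705078125, -200.39859008789062), (23.01939582824707, 22.611188888549805), 27.65330696105957)
tool [-2.2317976   0.30292295 65.63208571] tool y yaw 27.651611179371155
rim 29 [ 411.96229699 -191.72225275   60.04080804]
```

View pics/w2.png

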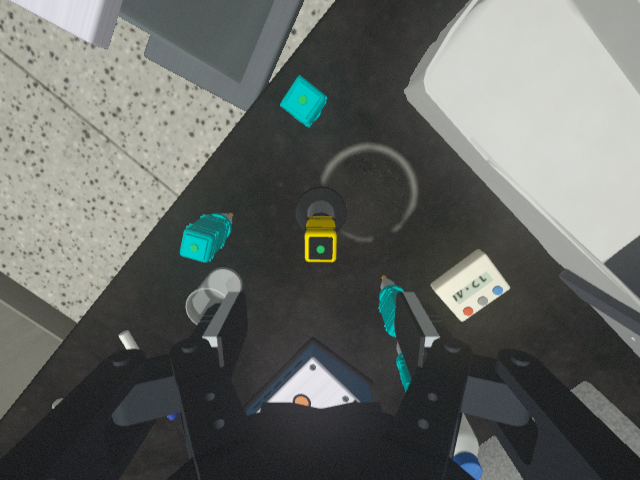

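The handle top is at (248,320), square to the fingers and about 2 mm off. Descending to grip.

Emit:
drive_tool(plan="-2 0 20 0 0 0 0.2;0 0 30 0 0 0 0.2;0 0 32 0 0 0 0.2;0 0 22 0 0 0 0.2;0 0 9 0 0 0 0.2")

```text
clock: 5.03
position: [416.8, -200.6, 74.4]
eef_rot: [[-0.473, 0.881, -0.002], [0.881, 0.473, 0.002], [0.002, -0.001, -1.0]]
wrist_force: [0.7, -0.1, 0.4]
gripper_width: 0.799
gripper_force: 0.0
```

Emit:
drive_tool(plan="0 0 0 0 0 0 0.4;0 0 0 0 0 0 0.6;0 0 0 0 0 0 0.9;0 0 0 0 0 0 1;0 0 0 0 0 0 1")

```text
clock: 5.65
position: [418.6, -202.4, 76.8]
eef_rot: [[-0.471, 0.882, 0.002], [0.882, 0.471, -0.001], [-0.002, 0.001, -1.0]]
wrist_force: [-0.6, -0.3, 6.0]
gripper_width: 0.263
gripper_force: 59.5
```

Emit:
drive_tool(plan="0 0 -6 0 0 0 1;0 0 -12 0 0 0 1;0 0 -14 0 0 0 1;0 0 -16 0 0 0 1;0 0 -20 0 0 0 1")

```text
clock: 6.28
position: [417.5, -201.6, 144.7]
eef_rot: [[-0.471, 0.882, -0.0], [0.882, 0.471, 0.0], [0.0, -0.0, -1.0]]
wrist_force: [-0.3, -0.7, -0.6]
gripper_width: 0.266
gripper_force: 58.9
```

Emit:
drive_tool(plan="0 0 -25 0 0 0 1;0 0 -25 0 0 0 1;0 0 -20 0 0 0 1;0 0 -10 0 0 0 1;0 0 0 0 0 0 1")

```text
clock: 6.9
position: [418.0, -202.0, 224.5]
eef_rot: [[-0.471, 0.882, 0.002], [0.882, 0.471, -0.001], [-0.002, 0.001, -1.0]]
wrist_force: [0.6, 0.1, -2.2]
gripper_width: 0.266
gripper_force: 59.0
```

Run:
```python
from h import *
s=arm.read_state();print(s['clock'],s['position'],s['eef_rot'].round(3),s['wrist_force'])
R=s['eef_rot']
T=np.array([*s['position']])
big=[]
for n in('scene','side','wrist'):
    s,p,d=snap(n);X=cloud(n,s,d);H=hsv(p)
    L=(X-s['position'])@s['eef_rot']   # tool coords
    r=np.hypot(L[...,0],L[...,1]);m=(r<22)&(L[...,2]>20)&(L[...,2]<80)&(d>0)
    print(n,m.sum())
    for a,b in((12,20),(30,38),(38,46),(46,54),(54,66)):
        k=(r<22)&(L[...,2]>a)&(L[...,2]<b)&(d>0)
        if k.sum():print(a,b,k.sum(),L[k].mean(0).round(1))
    if m.sum():
        rr,qq=np.nonzero(m);r0,c0=max(0,int(rr.mean())-45),max(0,int(qq.mean())-60);im=cv2.resize(p[r0:r0+90,c0:c0+120],(399,300),interpolation=cv2.INTER_CUBIC);print('crop',r0,c0);big.append(im)
    for q in spotter.landmark_of('probe_tip',n)[:3]:
        a,b=q['pixel'];print('tip',q['p'],a,b)
cv2.imwrite('pics/tip.png',cv2.cvtColor(cv2.hconcat(big[:2]),cv2.COLOR_RGB2BGR))
```

```text
6.9 [ 418.03878893 -201.96739342  224.49554636] [[-0.471  0.882  0.002]
 [ 0.882  0.471 -0.001]
 [-0.002  0.001 -1.   ]] [ 0.55880062  0.11932863 -2.17903603]
scene 109
12 20 31 [12.7 -0.1 13.8]
30 38 33 [ 8.5  0.8 33.6]
38 46 21 [ 7.6  0.2 41. ]
46 54 8 [ 6.   0.5 47.8]
54 66 12 [ 3.9  1.  58. ]
crop 204 272
side 137
12 20 47 [-7.9 -4.8 15.1]
30 38 34 [-4.  -3.6 34.2]
38 46 30 [-4.6 -3.3 42. ]
46 54 11 [-2.6 -3.1 49.3]
54 66 15 [-1.3 -2.1 59.6]
crop 118 211
wrist 84
12 20 75 [12.3 -0.1 14.1]
30 38 53 [ 7.3 -0.3 35.3]
38 46 11 [ 6.7 -1.  39.9]
46 54 3 [ 5.  -1.1 48.2]
54 66 16 [ 2.5 -0.6 59.7]
crop 200 259
```

View pics/tip.png

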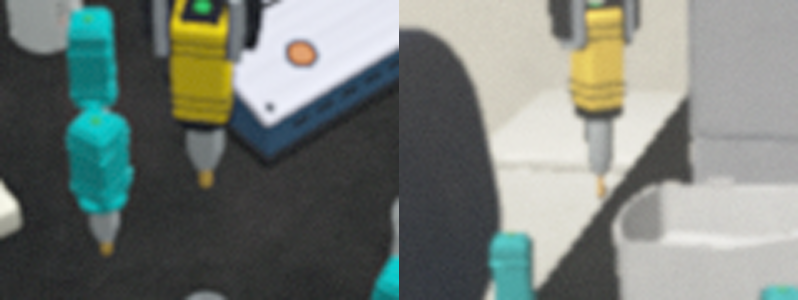

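Straight in the grip. Tip is at tool about (0.5, 0, 65). Moving over the cover, aligning tool axes with the cover frame (tool x = cover y, tool y = cover x).

Emit:
drive_tool(plan="-40 -10 0 0 0 0 1;-50 -13 0 0 0 0 1;-55 -14 0 0 0 0 1;-55 -14 0 0 0 0 1;-43 -12 0 0 0 0 1")

```text
clock: 7.82
position: [476.4, -447.8, 222.3]
eef_rot: [[-0.47, 0.883, -0.001], [0.883, 0.47, 0.001], [0.001, -0.0, -1.0]]
wrist_force: [0.2, -0.6, -0.7]
gripper_width: 0.264
gripper_force: 58.9
```

Emit:
drive_tool(plan="0 0 8 0 0 10.25 1;0 0 13 0 0 10.25 1;0 0 13 0 0 10.25 1;0 0 13 0 0 10.25 1;0 0 8 -7.5 0 0 1")

```text
clock: 8.45
position: [477.9, -445.5, 166.2]
eef_rot: [[0.223, 0.966, 0.129], [0.975, -0.221, -0.028], [0.002, 0.132, -0.991]]
wrist_force: [-0.2, 0.1, -1.4]
gripper_width: 0.264
gripper_force: 59.2
```

Emit:
drive_tool(plan="0 0 0 -7.5 0 0 1;0 0 0 0 0 0 1;0 0 0 0 0 0 1;0 0 0 0 0 0 1;0 0 0 0 0 0 1")

```text
clock: 9.07
position: [477.5, -446.2, 169.1]
eef_rot: [[0.223, 0.942, 0.253], [0.975, -0.215, -0.059], [-0.001, 0.259, -0.966]]
wrist_force: [-0.5, -0.4, -0.9]
gripper_width: 0.267
gripper_force: 59.3
```

```bash
cat >> h.py <<'E'
def cmask(p):
    H=hsv(p);h,s,v=H[...,0],H[...,1],H[...,2]
    return dict(green=(h>45)&(h<85)&(s>120)&(v>60),red=((h<5)|(h>174))&(s>140)&(v>90),pad=(h>=6)&(h<19)&(s>70)&(v>110))
def dots(n,s,p,X,c0=(516,-424),R=85):
    o={}
    for k,m in cmask(p).items():
        m=m&(np.hypot(X[...,0]-c0[0],X[...,1]-c0[1])<R)&(X[...,2]>35)&(X[...,2]<80)
        B=blobs(m,8)
        if B:
            b=max(B,key=lambda b:b.sum());r,q=np.nonzero(b);o[k]=(r.mean(),q.mean(),b.sum(),X[b].mean(0))
    return o
E
python3 - <<'E'
from h import *
s,p,d=snap('wrist','w3.png');print(s['clock'],s['position'].round(1),s['eef_rot'].round(3),s['joint_positions'].round(2),s['wrist_force'].round(1))
for n in('wrist','scene','side'):
    if n!='wrist':s,p,d=snap(n,n+'3.png')
    X=cloud(n,s,d)
    for k,v in dots(n,s,p,X).items():print(n,k,np.round(v[:3],1),v[3].round(1))
    H=hsv(p);m=(abs(X[...,0]-516)<65)&(abs(X[...,1]+424)<80)&(X[...,2]>35)&(X[...,2]<80)&(H[...,1]<60)&(H[...,2]>150)
    P=X[m];c=P.mean(0)
    for _ in range(3):
        u,sv,vt=np.linalg.svd(P-c,full_matrices=0);nn=vt[2]*np.sign(vt[2,2]);e=(P-c)@nn;P=P[abs(e)<3];c=P.mean(0)
    print('plane',len(P),c.round(1),nn.round(3),'z at 516,-424:',c[2]-(nn[0]*(516-c[0])+nn[1]*(-424-c[1]))/nn[2], cv2.minAreaRect(P[:,:2].astype(np.float32)))
E
```

```text
9.075 [ 477.5 -446.2  169.1] [[ 0.223  0.942  0.253]
 [ 0.975 -0.215 -0.059]
 [-0.001  0.259 -0.966]] [-0.98  0.26  1.58  0.2   1.11 -0.82] [-0.5 -0.4 -0.9]
wrist green [143.8 341.4  85. ] [ 539.4 -389.8   59.2]
wrist red [236.3 339.3  65. ] [ 521.3 -467.6   59.2]
wrist pad [168.1 293.3 304. ] [ 497.2 -400.4   49. ]
plane 16679 [ 517.  -418.2   54.6] [-0.253  0.059  0.966] z at 516,-424: 54.73181563501468 ((516.0231323242188, -425.12811279296875), (138.14892578125, 100.27178192138672), 76.91079711914062)<stdin>:8: RuntimeWarning: Mean of empty slice.
  ret = um.true_divide(
Traceback (most recent call last):
IndexError: index 2 is out of bounds for axis 0 with size 0
```

View pics/w3.png

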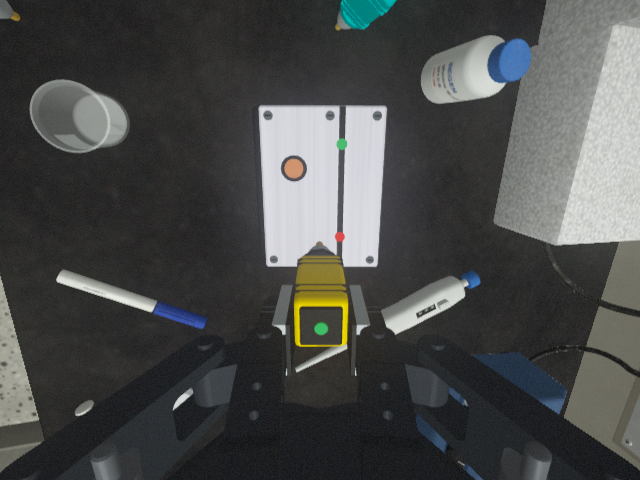

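Wrist view shows green at (144,341), red at (236,339), pad at (168,293) and tip at about (242,320). In tool coordinates the green dot is (68.9,17.7,118.5), red (-11,17.4,118.5) and pad (49.2,-22.4,118.3). Spacings match the given layout and the tool is square to the face. Going to hover over green.

Emit:
drive_tool(plan="10 3 5 0 0 0 1;20 5 10 0 0 0 1;20 5 12 0 0 0 1;14 3.8 11 0 0 0 1;4.3 1 4 0 0 0 1")

```text
clock: 9.8
position: [519.4, -383.2, 130.9]
eef_rot: [[0.221, 0.942, 0.251], [0.975, -0.214, -0.056], [0.001, 0.257, -0.966]]
wrist_force: [1.1, 0.7, -0.6]
gripper_width: 0.271
gripper_force: 59.3
```

Run:
```python
from h import *
s,p,d=snap('wrist');F=[]
ims=[]
for n in('wrist','scene','side'):
    s,p,d=snap(n);F.append(s['wrist_force']);X=cloud(n,s,d);L=(X-s['position'])@s['eef_rot']
    print(n,s['clock'],s['position'].round(1),s['wrist_force'].round(2))
    for k,v in dots(n,s,p,X).items():print(n,k,np.round(v[:3],1),((v[3]-s['position'])@s['eef_rot']).round(1))
    # predicted tip pixel
    T=np.linalg.inv(Tcam(n,s));w=s['position']+s['eef_rot']@[.6,-.2,65];c=T[:3,:3]@w+T[:3,3];k=eyes.calibration(n);f=240/np.tan(np.radians(k['fov_y'])/2)
    col=k['cx']-f*c[0]/c[2];row=k['cy']+f*c[1]/c[2];print('pred tip',row.round(1),col.round(1))
    r0,c0=int(row)-30,int(col)-26;print('crop',r0,c0);ims.append(cv2.resize(p[r0:r0+60,c0:c0+52],(260,300),interpolation=cv2.INTER_CUBIC))
cv2.imwrite('pics/g1.png',cv2.hconcat(ims)[:,:,::-1])
```

```text
wrist 9.85 [ 519.5 -383.4  131. ] [ 0.05 -0.04 -0.95]
wrist green [240.4 323.4  55. ] [-0.7  2.6 74.7]
wrist pad [265.8 270.9 330. ] [-21.6 -38.3  74.6]
pred tip 242.8 319.6
crop 212 293
scene 9.9 [ 519.2 -384.4  131.6] [-0.46 -0.17 -1.16]
pred tip 207.9 344.4
crop 177 318
side 9.95 [ 519.2 -385.3  132.3] [-0.44 -0.77 -1.06]
side pad [274.  327.4  33. ] [-18.3 -40.6  76.3]
pred tip 258.3 349.8
crop 228 323
```

View pics/g1.png

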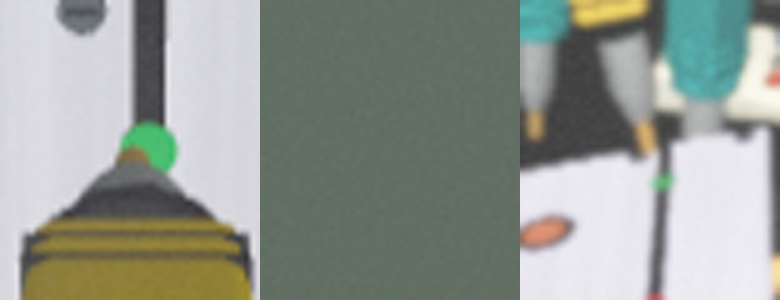

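Tip image matches the prediction; gap about 11 mm, side offset under 0.5 mm. Slow touchdown.

Emit:
drive_tool(plan="0 0.5 2 0 0 0 1;0 0 2 0 0 0 1;0 0 2 0 0 0 1;0 0 1.5 0 0 0 1;0 0 1 0 0 0 1")

```text
clock: 10.62
position: [521.6, -386.0, 124.3]
eef_rot: [[0.224, 0.941, 0.252], [0.975, -0.216, -0.058], [0.0, 0.259, -0.966]]
wrist_force: [-0.7, 1.0, -0.7]
gripper_width: 0.264
gripper_force: 59.3
```

Emit:
drive_tool(plan="0 0 1 0 0 0 1;0 0 1 0 0 0 1;0 0 1 0 0 0 1;0 0 1 0 0 0 1;0 0 1 0 0 0 1")

```text
clock: 11.25
position: [523.0, -386.4, 119.7]
eef_rot: [[0.224, 0.941, 0.252], [0.975, -0.216, -0.058], [-0.0, 0.259, -0.966]]
wrist_force: [0.3, 0.6, 0.4]
gripper_width: 0.264
gripper_force: 59.4
```

```bash
cat >> h.py <<'E'
def feel(k=5,n='wrist'):
    F=[];P=[]
    for i in range(k):
        s,p,d=snap(n);F.append(s['wrist_force']@-s['eef_rot']);P.append(s['position'])
    print(s['clock'],'Ftool(-)',np.mean(F,0).round(2),np.std(F,0).round(2),'pos',P[-1].round(1),s['eef_rot'].round(3).tolist())
    return s,p,d
E
python3 - <<'E'
from h import *
s,p,d=feel(5)
X=cloud('wrist',s,d)
for k,v in dots('wrist',s,p,X).items():print(k,np.round(v[:3],1),((v[3]-s['position'])@s['eef_rot']).round(1))
L=(X-s['position'])@s['eef_rot']
m=(L[...,0]>20)&(L[...,0]<45)&(abs(L[...,1])<20)&(d>0)&(L[...,2]>50)&(L[...,2]<90);print('plane z',np.median(L[m][:,2]))
cv2.imwrite('pics/g2.png',cv2.resize(p[200:280,267:373],(636,480),interpolation=cv2.INTER_CUBIC)[:,:,::-1])
E
```

```text
11.45 Ftool(-) [-0.37  0.7   0.09] [0.25 0.51 0.33] pos [ 523.  -386.4  119.7] [[0.224, 0.941, 0.252], [0.975, -0.216, -0.058], [-0.0, 0.259, -0.966]]
green [241.3 322.1  37. ] [ 2.5  1.6 62.6]
pad [269.2 266.8 357. ] [-19.3 -39.5  62.6]
plane z 63.27254065229158
```

View pics/g2.png

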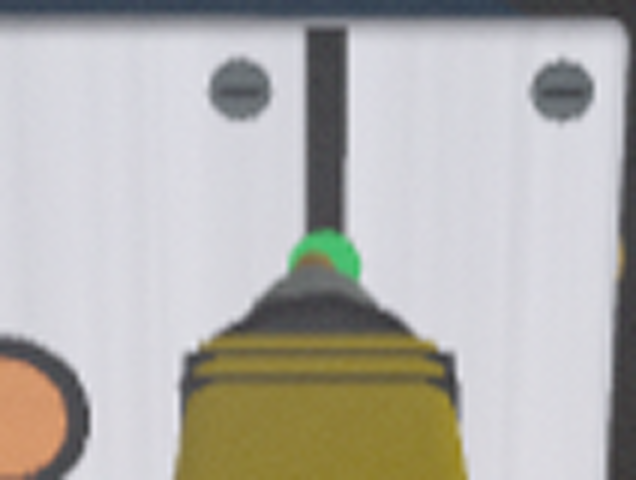

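Plunger is on the green dot, lightly pressed, about 0.8 mm left of the seam centre. Shift and press to about half.

Emit:
drive_tool(plan="0 0.8 0.6 0 0 0 1;0 0 0.8 0 0 0 1;0 0 0.8 0 0 0 1;0 0 0.8 0 0 0 1;0 0 0.5 0 0 0 1")

```text
clock: 12.12
position: [524.6, -386.7, 116.4]
eef_rot: [[0.224, 0.941, 0.252], [0.975, -0.216, -0.058], [-0.0, 0.259, -0.966]]
wrist_force: [-1.5, 0.0, 1.4]
gripper_width: 0.265
gripper_force: 59.5
```

Run:
```python
from h import *
s,p,d=feel(6)
X=cloud('wrist',s,d)
for k,v in dots('wrist',s,p,X).items():print(k,np.round(v[:3],1),((v[3]-s['position'])@s['eef_rot']).round(1))
```

```text
12.375 Ftool(-) [0.08 1.13 1.24] [0.2  0.53 0.68] pos [ 524.6 -386.7  116.4] [[0.224, 0.941, 0.252], [0.975, -0.216, -0.058], [-0.0, 0.259, -0.966]]
green [242.2 320.   30. ] [ 3.2  0.1 58.7]
pad [271.2 265.2 366. ] [-19.4 -40.2  59.1]
```

Plunger about half in (around 2 N), centred on the seam. Tracing at 32 mm/s.

Emit:
drive_tool(plan="-3 0 0 0 0 0 1;-4 0 0 0 0 0 1;-4 0 0 0 0 0 1;-4 0 0 0 0 0 1;-4 -0.1 0 0 0 0 1")

```text
clock: 13.05
position: [520.2, -405.5, 116.4]
eef_rot: [[0.224, 0.941, 0.252], [0.975, -0.216, -0.058], [0.0, 0.259, -0.966]]
wrist_force: [-0.3, 2.0, 0.2]
gripper_width: 0.264
gripper_force: 59.6
```

Emit:
drive_tool(plan="-4 0 0 0 0 0 1;-4 0 0 0 0 0 1;-4 0 0 0 0 0 1;-4 0 0 0 0 0 1;-4 0 0 0 0 0 1")

```text
clock: 13.68
position: [515.7, -425.0, 116.4]
eef_rot: [[0.224, 0.941, 0.252], [0.975, -0.216, -0.058], [0.0, 0.259, -0.966]]
wrist_force: [0.2, 2.0, 1.8]
gripper_width: 0.267
gripper_force: 59.6
```

Run:
```python
from h import *
s,p,d=feel(4)
X=cloud('wrist',s,d)
for k,v in dots('wrist',s,p,X).items():print(k,np.round(v[:3],1),((v[3]-s['position'])@s['eef_rot']).round(1))
L=(X-s['position'])@s['eef_rot'];H=hsv(p)
m=(L[...,0]>8)&(L[...,0]<30)&(abs(L[...,1])<8)&(H[...,2]<110);print('seam y',L[m].mean(0).round(2),'plane',np.median(L[m][:,2]))
```

```text
13.825 Ftool(-) [-0.14  0.16  1.2 ] [1.13 0.42 0.54] pos [ 515.5 -425.8  116.6] [[0.224, 0.941, 0.252], [0.975, -0.216, -0.06], [-0.002, 0.259, -0.966]]
green [189.6 319.5 118. ] [40.7 -0.2 59.1]
pad [218.  262.2 418. ] [ 20.8 -40.3  59.2]
seam y [ 11.59  -0.21 -97.57] plane -108.29077961781607
```

On the seam within half a millimetre; continuing to red.

Emit:
drive_tool(plan="-3 0 0 0 0 0 1;-4 0 0 0 0 0 1;-4 0 0 0 0 0 1;-4 0 0 0 0 0 1;-4 0 0 0 0 0 1")

```text
clock: 14.5
position: [511.5, -443.5, 116.4]
eef_rot: [[0.224, 0.941, 0.252], [0.975, -0.216, -0.058], [0.0, 0.259, -0.966]]
wrist_force: [0.8, 1.9, 0.3]
gripper_width: 0.269
gripper_force: 59.6
```

Emit:
drive_tool(plan="-4 0 0 0 0 0 1;-4 0 0 0 0 0 1;-4 0 0 0 0 0 1;-4 0 0 0 0 0 1;-3 0 0 0 0 0 1")

```text
clock: 15.12
position: [507.2, -462.1, 116.4]
eef_rot: [[0.224, 0.941, 0.252], [0.975, -0.216, -0.058], [-0.0, 0.259, -0.966]]
wrist_force: [-0.9, 1.4, 1.2]
gripper_width: 0.266
gripper_force: 59.6
```

Run:
```python
from h import *
s,p,d=feel(4)
X=cloud('wrist',s,d)
for k,v in dots('wrist',s,p,X).items():print(k,np.round(v[:3],1),((v[3]-s['position'])@s['eef_rot']).round(1))
cv2.imwrite('pics/r1.png',cv2.resize(p[200:280,267:373],(636,480),interpolation=cv2.INTER_CUBIC)[:,:,::-1])
```

```text
15.275 Ftool(-) [-0.24  0.42  1.06] [0.58 0.8  0.55] pos [ 507.1 -462.6  116.6] [[0.224, 0.941, 0.252], [0.975, -0.216, -0.059], [-0.001, 0.259, -0.966]]
green [131.3 319.6 139. ] [78.4 -0.1 59.2]
pad [162.9 259.2 476. ] [ 58.5 -40.3  59.2]
```

View pics/r1.png

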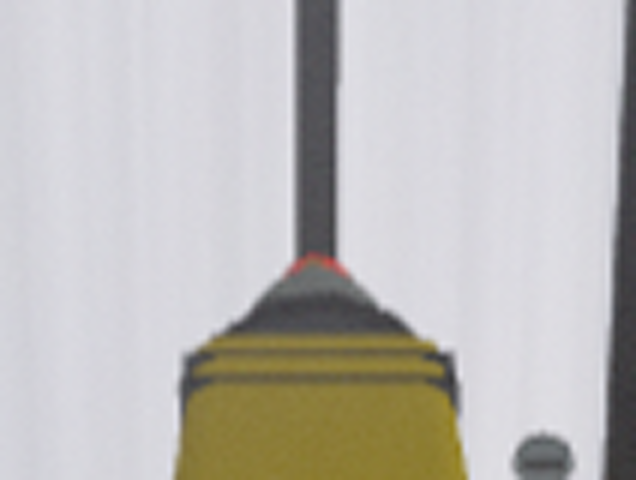

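Tip is on the red dot's edge, about 2 mm short of its centre. Completing that, then lifting off square and going to the pad.

Emit:
drive_tool(plan="-1.5 0 0 0 0 0 1;-1 0 0 0 0 0 1;0 0 0 0 0 0 1;0 0 0 0 0 0 1;0 0 0 0 0 0 1")

```text
clock: 15.95
position: [506.7, -464.1, 116.4]
eef_rot: [[0.224, 0.941, 0.252], [0.975, -0.216, -0.058], [0.0, 0.259, -0.966]]
wrist_force: [-0.4, 0.8, 1.7]
gripper_width: 0.27
gripper_force: 59.6
```

Emit:
drive_tool(plan="0 0 -3 0 0 0 1;0 0 -5 0 0 0 1;0 0 -6 0 0 0 1;0 0 -4 0 0 0 1;0 0 0 0 0 0 1")

```text
clock: 16.58
position: [502.2, -463.6, 134.5]
eef_rot: [[0.224, 0.941, 0.253], [0.975, -0.216, -0.059], [-0.001, 0.26, -0.966]]
wrist_force: [0.3, -0.8, -0.9]
gripper_width: 0.27
gripper_force: 59.3
```

Emit:
drive_tool(plan="10 -7 0 0 0 0 1;17 -11 0 0 0 0 1;17 -11 0 0 0 0 1;12 -8 0 0 0 0 1;4.4 -3.1 0 0 0 0 1")

```text
clock: 17.2
position: [477.4, -394.3, 122.9]
eef_rot: [[0.223, 0.942, 0.252], [0.975, -0.216, -0.057], [0.001, 0.258, -0.966]]
wrist_force: [0.1, -0.9, -1.5]
gripper_width: 0.265
gripper_force: 59.3
```

Emit:
drive_tool(plan="0 0 2 0 0 0 1;0 0 3 0 0 0 1;0 0 2 0 0 0 1;0 0 1 0 0 0 1;0 0 0 0 0 0 1")

```text
clock: 17.82
position: [479.9, -396.1, 115.5]
eef_rot: [[0.224, 0.941, 0.252], [0.975, -0.216, -0.058], [0.0, 0.259, -0.966]]
wrist_force: [-0.5, 0.4, -1.1]
gripper_width: 0.269
gripper_force: 59.3
```

Run:
```python
from h import *
s,p,d=feel(4)
X=cloud('wrist',s,d)
for k,v in dots('wrist',s,p,X).items():print(k,np.round(v[:3],1),((v[3]-s['position'])@s['eef_rot']).round(1))
cv2.imwrite('pics/p1.png',cv2.resize(p[200:280,267:373],(636,480),interpolation=cv2.INTER_CUBIC)[:,:,::-1])
```

```text
17.975 Ftool(-) [-0.24  0.15 -0.72] [0.14 0.6  0.44] pos [ 480.  -396.2  115.7] [[0.224, 0.941, 0.252], [0.975, -0.216, -0.058], [-0.0, 0.259, -0.966]]
green [216.1 374.8  98. ] [19.7 40.  69.1]
pad [239.4 319.7 250. ] [ 2.3 -0.1 67.9]
```

View pics/p1.png

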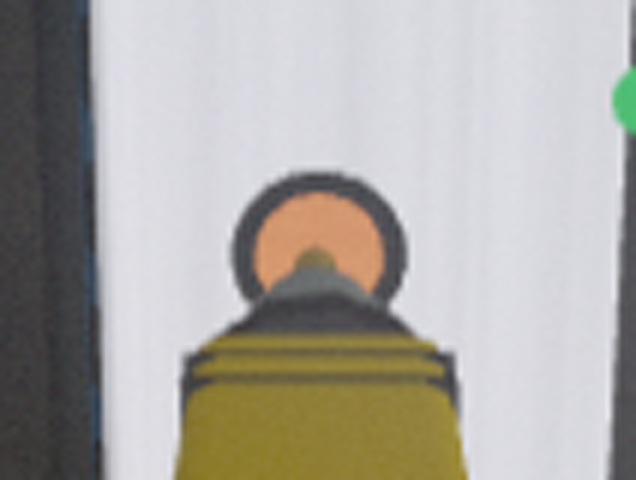

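Tip hovers over the pad centre within 1 mm, with a gap of about 4 mm. Slow touchdown and press to half.

Emit:
drive_tool(plan="-0.5 0 1 0 0 0 1;0 0 1 0 0 0 1;0 0 1 0 0 0 1;0 0 1 0 0 0 1;0 0 1 0 0 0 1")

```text
clock: 18.65
position: [481.1, -396.8, 110.8]
eef_rot: [[0.224, 0.941, 0.252], [0.975, -0.216, -0.058], [0.0, 0.259, -0.966]]
wrist_force: [-0.7, -0.3, -0.2]
gripper_width: 0.262
gripper_force: 59.4
```

Emit:
drive_tool(plan="0 0 1 0 0 0 1;0 0 1 0 0 0 1;0 0 1 0 0 0 1;0 0 1 0 0 0 1;0 0 0.7 0 0 0 1")

```text
clock: 19.27
position: [482.3, -397.2, 106.4]
eef_rot: [[0.224, 0.941, 0.252], [0.975, -0.216, -0.058], [-0.0, 0.259, -0.966]]
wrist_force: [-1.2, -1.4, 0.6]
gripper_width: 0.266
gripper_force: 59.5
```

Emit:
drive_tool(plan="0 0 0 0 0 0 1;0 0 0 0 0 0 1;0 0 0 0 0 0 1;0 0 0 0 0 0 1;0 0 0 0 0 0 1")

```text
clock: 19.9
position: [482.3, -397.1, 106.4]
eef_rot: [[0.224, 0.941, 0.252], [0.975, -0.216, -0.058], [-0.0, 0.259, -0.966]]
wrist_force: [-1.2, 0.0, 1.0]
gripper_width: 0.267
gripper_force: 59.5
```

Run:
```python
from h import *
s,p,d=feel(10)
X=cloud('wrist',s,d)
for k,v in dots('wrist',s,p,X).items():print(k,np.round(v[:3],1),((v[3]-s['position'])@s['eef_rot']).round(1))
H=hsv(p);m=(abs(X[...,0]-516)<65)&(abs(X[...,1]+424)<80)&(X[...,2]>35)&(X[...,2]<80)&(H[...,1]<60)&(H[...,2]>150)
L=(X[m]-s['position'])@s['eef_rot'];A=np.c_[L[:,:2],np.ones(len(L))]
k=abs(L[:,2]-np.median(L[:,2]))<4;print('plane z=ax+by+c',np.linalg.lstsq(A[k],L[k,2],rcond=None)[0].round(4))
a=p[200:280,267:373];s2,q,_=snap('side');print(s2['wrist_force'])
cv2.imwrite('pics/p2.png',cv2.hconcat([cv2.resize(a,(398,300),interpolation=3),cv2.resize(q[215:305,285:405],(400,300),interpolation=3)])[:,:,::-1])
```

```text
20.35 Ftool(-) [-0.03  0.64  1.19] [0.31 0.42 0.33] pos [ 482.3 -397.1  106.3] [[0.224, 0.941, 0.252], [0.975, -0.216, -0.058], [-0.0, 0.259, -0.966]]
green [218.9 377.  110. ] [20.1 40.  59.3]
pad [241.6 319.8 203. ] [ 3.7 -0.1 58.4]
plane z=ax+by+c [ 6.0000e-04 -7.0000e-04  5.9941e+01]
[-1.19170086  0.07620973  1.29093746]
```

View pics/p2.png

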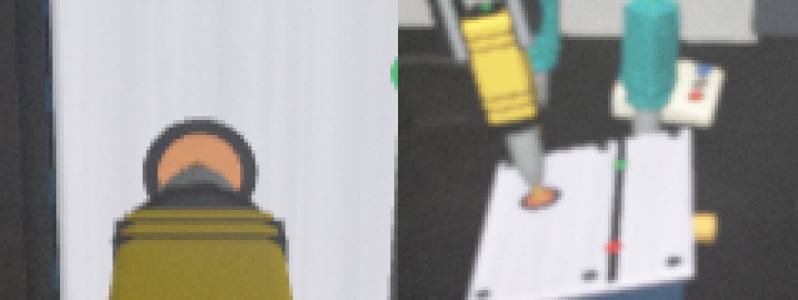

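Tip is on the pad and the tool is square to within 0.1°. Net force is about 2 N, so the plunger is about half in. Handing in.

```bash
python3 -c "
from workcell import arm
print(arm.finish_job())"
```

```text
the job is handed in; nothing more can be done
None
```

The job is handed in at about 20 s on the robot's clock. I traced the seam from the green dot to the red dot at about 3 cm/s without lifting off, and the probe, still gripped, is now held on the middle of the copper pad, square to the cover, with the plunger about half in (about 2 N, from wrist force and geometry).

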